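Gauge the thickness of a rolled wafer

ROBOT

A 6-joint arm with a two-finger parallel gripper is mounted at the origin on a cart in front of the work surface, level with it; the furniture and walls round the work are solid. World frame = base frame: x ahead of the robot, y to its left, z up, the work surface at z = 0. Lengths are in m, angles in rad, forces in N, time in s.
With the tool pointing down it reaches from about 0.35 to 0.975 m from the base axis. Payload 4.9 kg.
Tool frame: the origin (TCP) lies at the very end of the fingers, on their centre line; the grasp point (between the pads) lies 19 mm behind it (robot.pinch_z is the z of the grasp point in the tool frame, in m); z points along the fingers, y is the line along which they close (so a half turn about z gives the same grasp; the last joint's range is limited). The gripper opens to 85 mm and grips with 20 to 120 N. Pads are 22 mm wide; open, the fingers measure 114 mm over their backs; the gripper's body (76 mm by 85 mm) begins 54 mm behind the grasp point. The pads swing forward as they close: fully open they stand 13 mm farther back than shut.
Start: joints at [-1.367, 0.053, 1.613, -0, 1.476, -0.119], TCP at [0.198, -0.593, 0.231] pointing down, gripper open.
Joint ranges: [-3.01, 3.01], [-1.01, 2.22], [0.06, 2.58], [-1.02, 4.17], [0.09, 2.62], [-3.14, 3.14]. Speed limits (rad/s): [2.57, 2.57, 3.14, 3.14, 3.14, 3.14].

INTERFACE

Orientations are given as a rotation vector (axis times angle).
In Python, from bench import robot, optics, monitor, workorder gives the robot as it stands (robot), with the cameras (optics), the readings (monitor) and the job (workorder).
- The arm moves only by the shell command python3 steer.py FILE [OPENING] [FORCE], which reads ROWS from the file FILE. ROWS is a JSON list of rows, 1 to 10 of them, each written [[dx, dy, dz], turn]: dx, dy, dz in a scale on which 1.0 is 0.6 m, then a turn about the tool's z in normalised numbers (1 is pi rad); each row is the pose to reach, as a shift and turn from the pose commanded when the command began, along the tool's axes at that moment; what a row does not reach only later rows make up. A row lasts 1/12 s, in which the tool goes at most 0.0417 m and 0.125 rad, less where a joint would pass 70% of its speed; a pose out of reach is approached as far as the arm can. OPENING is the finger opening in m, set as the command begins (- or left out keeps the last). The fingers move at their own pace and stop on an object; FORCE is the grip in N (left out, the last holds). Time passes only in rows, so rows that do not move let the fingers close. It prints the time, the measured TCP pose, the force, the opening and the grip force at its end. Shift and turn numbers lie between -1 and 1, and a call with a number outside is refused. Input that does not fit is refused with a message, and nothing moves.
- monitor.get_state(): the state, without advancing time (a new reading comes with each control period).
- optics.snapshot(name): name is "side" or "top"; returns a dict with "image" (400x640x3 uint8, red, green, blue), "depth" (400x640 float32, m along the optical axis (not along the pixel's ray), 0 where there is no reading), "vfov" (degrees; the focal length in pixels is half the picture's height over the tangent of half this angle, whatever the lens; pixels are square), "cx", "cy" (the principal point, pixels), "k1" (the pictures are not rectified: a ray, as slopes to the right and down, at radius r is drawn at 1 + k1 r^2 times it, then the intrinsics apply), "origin" and "rotation" of the camera in the world. Camera axes: x right, y down, z forward; pixel columns grow to the right and rows downward; lengths in m; the calibration is good to about 2 mm. A picture is of the moment at which its call begins.
- workorder.sign_off(): hands the job in; it is judged then, once.
The state is a dict: "t": time; "q": joint angles; "joint_vel": joint speeds; "effort": joint torques, N m; "tool_pos": TCP position; "eef_rot": TCP orientation; "contact_force": force on the tool from outside, world axes, zero at the start; "wrist_torque": the same for the moment, N m; "gripper_width": finger opening in m; "finger_force": force on a finger pad.
Only numpy, scipy, OpenCV 4.12 (cv2) and the standard library are available. Lean on these libraries where they do the work, as an engineer would, in place of code of your own. Each camera call takes 0.05 s, during which the arm holds its last target. There are 200 camera calls.

TASK

Grade the sample wafer from the red stand: push its lower end through the holes of the white sizing plate, starting at the largest and stepping down one hole at a time, until a hole refuses it or there is no smaller one; wafers are brittle, so feel for the fit and do not force it. Then leave it standing upright on the gauge's base in the smallest hole it passed through, and leave the two wafers in the grey stand and the things around alone.

Things in the scene. Friction and masses are not known exactly. Their poses are not given: they have to be found in the camera images.
- wafer_a: Rolled wafer, hard, straight, 130 mm long, light brown, about 30 g; 10, 15 or 20 mm thick (one of each; the gauge must show which). Ends rounded 1.5 mm. Origin: centre of the lower end; z runs up along it. Starts upright in a stand, lower end 6 mm above the table, 94 mm standing out. Any of the three may be the sample in the red stand; the other two are in the grey one.
- wafer_b: Rolled wafer, hard, straight, 130 mm long, light brown, about 30 g; 10, 15 or 20 mm thick (one of each; the gauge must show which). Ends rounded 1.5 mm. Origin: centre of the lower end; z runs up along it. Starts upright in a stand, lower end 6 mm above the table, 94 mm standing out. Any of the three may be the sample in the red stand; the other two are in the grey one.
- wafer_c: Rolled wafer, hard, straight, 130 mm long, light brown, about 30 g; 10, 15 or 20 mm thick (one of each; the gauge must show which). Ends rounded 1.5 mm. Origin: centre of the lower end; z runs up along it. Starts upright in a stand, lower end 6 mm above the table, 94 mm standing out. Any of the three may be the sample in the red stand; the other two are in the grey one.
- gauge: The sizing gauge, fixed to the table: a white plate 70 x 170 x 10 mm on four steel spacers over a steel base 86 x 186 x 4 mm; plate top 51 mm above the table. Origin: centre of the base's underside, on the table; the row of three holes runs along its y axis, the largest at +y.
- hole_large (a point): Centre of the large gauge hole, 22 mm wide, level with the plate's top face (51 mm above the table); three dark dots beside it on the robot's side. z is up; it lies at y = 50 mm in the gauge's frame. The hole goes through the 10 mm plate (rim bevelled 1 mm); below it is free down to the base, 47 mm below this point.
- hole_medium (a point): Centre of the middle gauge hole, 17 mm wide, level with the plate's top face (51 mm above the table); two dark dots beside it on the robot's side. z is up; it lies at y = 0 mm in the gauge's frame. The hole goes through the 10 mm plate (rim bevelled 1 mm); below it is free down to the base, 47 mm below this point.
- hole_small (a point): Centre of the small gauge hole, 12 mm wide, level with the plate's top face (51 mm above the table); one dark dot beside it on the robot's side. z is up; it lies at y = -45 mm in the gauge's frame. The hole goes through the 10 mm plate (rim bevelled 1 mm); below it is free down to the base, 47 mm below this point.
- sample_stand: Red square block 52 x 52 mm, 42 mm high, on a steel foot 64 mm square, fixed, with one upright pocket 26 mm wide and 36 mm deep in its middle that holds the sample wafer. Origin: centre of its underside, on the table.
- batch_stand: Grey block 122 x 52 mm, 42 mm high, on a steel foot 134 x 64 mm, fixed, with two 26 mm pockets, 32 mm either side of its middle along its x axis, that hold the other two wafers. Origin: centre of its underside.
- jar_lid: Black jar lid, 86 mm wide, 12 mm high, lying loose on the table behind the gauge. Origin: centre of its underside.
- sample_jar: Small biscuit jar with black lid, 60 mm wide, 67 mm high, standing loose behind the stands. Origin: centre of its underside.

How it is judged:
By the outcome, as a careful person would: the job done as asked, in the order asked, and still so for the second after the job is handed in, with the robot touching nothing.
It also fails if it takes over 64 s, if anything falls off the work surface, if the arm or the gripper's body presses on something with over 40 N, if the wrist force passes 120 N, or if a joint passes its speed limit or range.

## Working session

There is one attempt and no reset: what is moved stays moved. The work goes in short steps, Python scripts to look and compute and a shell command to move; the robot and the scene stay as the last step left them, time stands still between calls to the robot, and variables do not carry over. Pictures are saved under pics/ and viewed, at most 10 in all, crops included, and the job is handed in when it is done.

```bash
ls; mkdir -p pics; cat > h.py <<'E'
import numpy as np, cv2
from bench import robot, optics, monitor, workorder
def snap(n,f=None):
    s=optics.snapshot(n)
    if f: cv2.imwrite('pics/'+f,s['image'][:,:,::-1])
    return s
def rays(s,px):
    px=np.atleast_2d(np.array(px,float)); f=200/np.tan(np.radians(s['vfov'])/2)
    d=(px-[s['cx'],s['cy']])/f; u=d.copy()
    for _ in range(20): u=d/(1+s['k1']*(u**2).sum(1,keepdims=True))
    return np.c_[u,np.ones(len(u))]
def R(s):
    r=np.array(s['rotation'],float)
    return r if r.shape==(3,3) else cv2.Rodrigues(r)[0]
def onplane(s,px,z):
    d=rays(s,px)@R(s).T; o=np.array(s['origin'])
    return o+d*((z-o[2])/d[:,2])[:,None]
def cloud(s):
    v,u=np.mgrid[:400,:640]; d=rays(s,np.c_[u.ravel(),v.ravel()])*s['depth'].ravel()[:,None]
    return (d@R(s).T+np.array(s['origin'])).reshape(400,640,3)
E
python3 - <<'E'
from h import *
for n in('top','side'):
    s=snap(n,n+'0.png'); print({k:v for k,v in s.items() if k not in('image','depth')})
print(monitor.get_state(),robot.pinch_z)
E
```

```text
bench.py
pics
steer.py
{'vfov': 45.588016252259656, 'cx': 315.24200743884046, 'cy': 195.1039882274, 'k1': -0.08460409621440626, 'origin': array([0.45251077, 0.02773424, 1.25820527]), 'rotation': array([-2.18560454,  2.13183384, -0.11299512])}
{'vfov': 56.43846553450194, 'cx': 316.8859278101049, 'cy': 203.40957479429238, 'k1': 0.02194941928121016, 'origin': array([ 0.53148446, -0.73305272,  0.50118611]), 'rotation': array([-2.08592536,  0.06628271, -0.01365287])}
{'t': 0.1, 'q': array([-1.36697940e+00,  5.33040451e-02,  1.61414668e+00,  4.48005103e-05,
        1.47598014e+00, -1.19017939e-01]), 'joint_vel': array([ 0.0004883 ,  0.00025428, -0.00156588,  0.00012677,  0.00019028,
        0.0008319 ]), 'effort': array([ 1.03902956e-03, -3.94901133e+01, -3.71364856e+01,  1.97741974e-05,
        3.85912033e-03,  3.39347494e-06]), 'tool_pos': array([ 0.19817426, -0.59216722,  0.23018374]), 'eef_rot': array([-3.09893996e+00, -5.04606423e-01,  5.23715954e-05]), 'contact_force': array([ 0.04620949,  0.61053057, -0.14696597]), 'wrist_torque': array([-0.03762567, -0.00561758,  0.06476726]), 'finger_force': 0.0, 'gripper_width': 0.08542947810788916} -0.0187
```

View pics/top0.png

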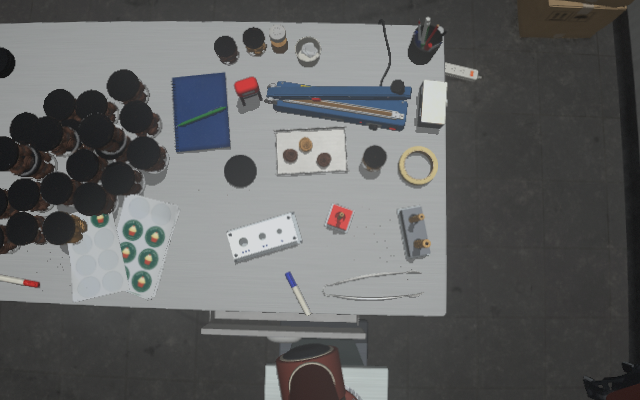

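View pics/side0.png

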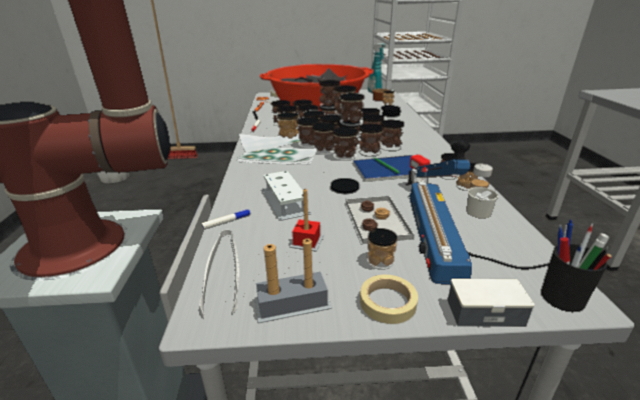

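The top view shows the gauge around (263,237), with holes near (243,241), (262,236) and (278,231). The red stand and sample are at (339,218) and the grey stand at (415,232). The side view shows the sample upright at (305,205).

```bash
python3 - <<'E'
from h import *
s=snap('top'); im=s['image']; C=cloud(s)
hsv=cv2.cvtColor(im,cv2.COLOR_RGB2HSV)
# plate by height
x=C[...,0];y=C[...,1];z=C[...,2]
v,u=np.mgrid[:400,:640]; box=(u>220)&(u<310)&(v>200)&(v<270)
m=(box&(z>.038)&(z<.065)).astype(np.uint8)
cs,_=cv2.findContours(m,cv2.RETR_CCOMP,cv2.CHAIN_APPROX_NONE); c=max(cs,key=cv2.contourArea)
w=onplane(s,c[:,0,:],.051)[:,:2].astype(np.float32)
r=cv2.minAreaRect(w); print('plate rect',r, 'z',np.median(z[m>0]))
g=cv2.cvtColor(im,cv2.COLOR_RGB2GRAY)
cv2.imwrite('pics/g.png',cv2.resize(im[205:270,220:360,::-1],None,fx=5.7,fy=5.7,interpolation=cv2.INTER_CUBIC))
hull=cv2.fillPoly(np.zeros_like(g),[cv2.convexHull(c)],1); hull=cv2.erode(hull,np.ones((3,3)))
d=((g<150)&(hull>0)).astype(np.uint8)
n,_,st,ce=cv2.connectedComponentsWithStats(d)
for i in range(1,n):
    if st[i,4]>3:print('blob',st[i],ce[i],onplane(s,ce[i],.051)[0])
# wafer top / red block
rm=((hsv[...,0]<6)|(hsv[...,0]>174))&(hsv[...,1]>150)&(u>320)&(u<360)&(v>200)&(v<240)
c=max(cv2.findContours(rm.astype(np.uint8),cv2.RETR_EXTERNAL,cv2.CHAIN_APPROX_NONE)[0],key=cv2.contourArea)
print('red',cv2.minAreaRect(onplane(s,c[:,0,:],.042)[:,:2].astype(np.float32)))
wm=(z>.085)&(u>320)&(u<440)&(v>195)&(v<265)
n,_,st,ce=cv2.connectedComponentsWithStats(wm.astype(np.uint8))
for i in range(1,n):
    if st[i,4]>3:print('wafer',st[i],ce[i],onplane(s,ce[i],.136)[0])
s2=snap('side'); C2=cloud(s2)
np.set_printoptions(precision=4,suppress=True)
print('z hist table side',np.median(C2[260:280,330:350,2]),'top',np.median(z[280:300,220:260]))
hs2=cv2.cvtColor(s2['image'],cv2.COLOR_RGB2HSV)
X=C2; k=(X[...,2]>.06)&(X[...,2]<.15)&(X[...,0]>.3)&(X[...,0]<.75)&(X[...,1]<-.02)&(X[...,1]>-.45)
n,l,st,ce=cv2.connectedComponentsWithStats(k.astype(np.uint8))
for i in range(1,n):
    if st[i,4]>20:
        p=X[l==i]; 
        for zz in(.07,.09,.11,.13):
            q=p[abs(p[:,2]-zz)<.008]; print('side',st[i],zz,np.median(q,0) if len(q) else None)
E
```

```text
plate rect ((0.48170459270477295, 0.17241311073303223), (0.07121973484754562, 0.17118951678276062), 17.3200626373291) z 0.05163400087784997
blob [287 216   3   3   7] [288.         217.28571429] [0.53140183 0.10791207 0.051     ]
blob [277 229   4   4  13] [278.61538462 230.61538462] [0.4969621 0.1306676 0.051    ]
blob [229 233   3   3   7] [230.         234.28571429] [0.48434914 0.2541279  0.051     ]
blob [259 233   6   6  27] [261.51851852 235.55555556] [0.483319   0.17365835 0.051     ]
blob [293 237   3   2   6] [294.  237.5] [0.48057371 0.09112453 0.051     ]
blob [239 238   9   8  44] [242.56818182 240.84090909] [0.46864991 0.22136029 0.051     ]
blob [235 254   3   3   7] [235.71428571 255.        ] [0.4324707  0.23736162 0.051     ]
red ((0.5369182825088501, -0.02314521186053753), (0.046944186091423035, 0.047907765954732895), 72.87547302246094)
wafer [339 213   5   5  20] [341.25 215.05] [ 0.534259   -0.02336348  0.136     ]
wafer [414 214  10   7  50] [418.64 217.06] [ 0.53386009 -0.20674884  0.136     ]
wafer [418 239  13   9  97] [423.81443299 242.84536082] [ 0.47330001 
[... 256 characters left out ...]
  0.1106]
side [302 189   6  32 143] 0.13 [ 0.5349 -0.0282  0.1304]
side [367 228  30  20 448] 0.07 [ 0.6893 -0.1122  0.0647]
side [367 228  30  20 448] 0.09 None
side [367 228  30  20 448] 0.11 None
side [367 228  30  20 448] 0.13 None
side [302 239  10  39 326] 0.07 [ 0.5344 -0.2197  0.07  ]
side [302 239  10  39 326] 0.09 [ 0.5343 -0.2199  0.0899]
side [302 239  10  39 326] 0.11 [ 0.5348 -0.2197  0.1105]
side [302 239  10  39 326] 0.13 [ 0.5341 -0.2188  0.1321]
side [263 244  15  42 475] 0.07 [ 0.4729 -0.2342  0.0706]
side [263 244  15  42 475] 0.09 [ 0.4726 -0.2347  0.0904]
side [263 244  15  42 475] 0.11 [ 0.4729 -0.2345  0.1099]
side [263 244  15  42 475] 0.13 [ 0.4724 -0.2325  0.1335]
```

View pics/g.png

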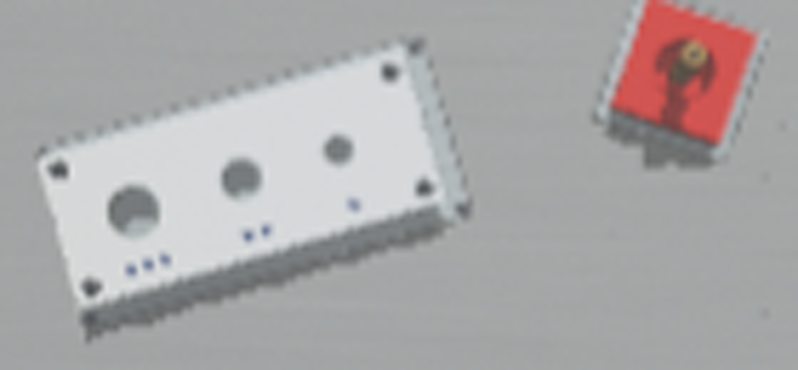

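The crop confirms the hole order, with three, two and one dots from left to right. All three holes fit one line at 17.3° yaw. The sample is at about (0.535, -0.023) and upright. I'll move above it now.

The rows are not in the units I measure in: shifts go in shares of 0.6 m and turns go in shares of pi rad. I convert before sending: 0.5 m / 0.6 = 0.8333, -0.4326 m / 0.6 = -0.721, 0.021 rad / 3.1416 = 0.0067.

```bash
cat >> h.py <<'E'
def to(p):
    st=monitor.get_state(); M=cv2.Rodrigues(np.array(st['eef_rot']))[0]
    yaw=np.arctan2(M[1,0],M[0,0]); 
    print('tool delta',np.round(M.T@(np.array(p)-st['tool_pos']),4),'turn to 17.33deg',round(yaw-np.radians(17.33),4),'tilt',np.round(M[:2,2],4))
E
echo '[[[0.8333, -0.721, 0], 0.0067], [[0.8333, -0.721, 0], 0.0067], [[0.8333, -0.721, 0], 0.0067], [[0.8333, -0.721, 0], 0.0067], [[0.8333, -0.721, 0], 0.0067], [[0.8333, -0.721, 0], 0.0067], [[0.8333, -0.721, 0], 0.0067], [[0.8333, -0.721, 0], 0.0067], [[0.8333, -0.721, 0], 0.0067], [[0.8333, -0.721, 0], 0.0067]]' > rows.txt && python3 steer.py rows.txt .085 25
python3 -c "from h import *;to([.535,-.0232,.23])"
```

```text
t: 1.03
tool_pos: [0.4111, -0.2323, 0.2313]
eef_rot: [3.106, 0.472, 0.001]
contact_force: [1.0, 0.0, 0.1]
gripper_width: 0.0851
finger_force: 0.0
tool delta [ 0.1804 -0.1628  0.0013] turn to 17.33deg -0.001 tilt [ 0.0005 -0.0003]
```

In the tool's units: 0.178 m / 0.6 = 0.2967, 0.17 m / 0.6 = 0.2833.

```bash
echo '[[[0.0667, -0.06, 0], 0], [[0.1333, -0.12, 0], 0], [[0.2, -0.18, 0], 0], [[0.25, -0.23, 0], 0], [[0.2833, -0.2583, 0], 0], [[0.2967, -0.27, 0], 0], [[0.2967, -0.27, 0], 0], [[0.2967, -0.27, 0], 0]]' > rows.txt && python3 steer.py rows.txt
python3 -c "from h import *;to([.535,-.0232,.08])"
```

```text
t: 1.7
tool_pos: [0.5326, -0.0251, 0.2309]
eef_rot: [-3.105, -0.477, 0.002]
contact_force: [0.0, -0.7, -1.0]
gripper_width: 0.0848
finger_force: 0.0
tool delta [ 0.003  -0.0011  0.1509] turn to 17.33deg 0.0027 tilt [-0.0009 -0.0001]
```

In the tool's units: 0.15 m / 0.6 = 0.25, 0.149 m / 0.6 = 0.2483, 0.003 rad / 3.1416 = 0.001.

```bash
echo '[[[0.005, -0.0017, 0.05], 0.001], [[0.005, -0.0017, 0.1], 0.001], [[0.005, -0.0017, 0.15], 0.001], [[0.005, -0.0017, 0.2], 0.001], [[0.005, -0.0017, 0.2333], 0.001], [[0.005, -0.0017, 0.2483], 0.001], [[0.005, -0.0017, 0.25], 0.001], [[0.005, -0.0017, 0.25], 0.001]]' > rows.txt && python3 steer.py rows.txt
python3 -c "
from h import *;to([.535,-.0232,.08])
s=snap('side','s1.png');cv2.imwrite('pics/s1c.png',cv2.resize(s['image'][110:270,220:420,::-1],None,fx=3.5,fy=3.5))"
```

```text
t: 2.37
tool_pos: [0.535, -0.0255, 0.0817]
eef_rot: [3.107, 0.466, 0.0]
contact_force: [-0.1, -0.5, 0.1]
gripper_width: 0.085
finger_force: 0.0
tool delta [ 0.0007 -0.0022  0.0017] turn to 17.33deg -0.0048 tilt [ 0.0001 -0.0001]
```

View pics/s1c.png

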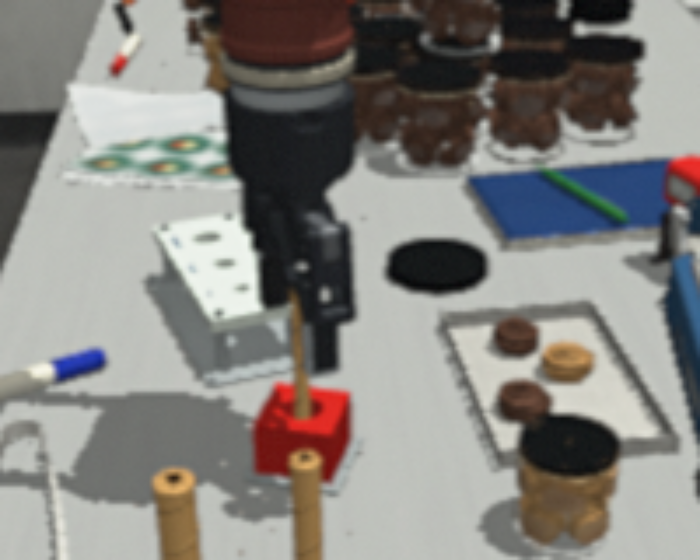

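The near finger, at (325,340) in the crop, and the far finger stand either side of the sample at (300,340). I'll close now.

In the tool's units: -0.002 m / 0.6 = -0.0033, 0.001 m / 0.6 = 0.0017, -0.003 rad / 3.1416 = -0.001.

```bash
echo '[[[0.0008, -0.0033, 0.0017], -0.001], [[0.0008, -0.0033, 0.0017], -0.001], [[0.0008, -0.0033, 0.0017], -0.001], [[0.0008, -0.0033, 0.0017], -0.001], [[0.0008, -0.0033, 0.0017], -0.001], [[0.0008, -0.0033, 0.0017], -0.001], [[0.0008, -0.0033, 0.0017], -0.001], [[0.0008, -0.0033, 0.0017], -0.001]]' > rows.txt && python3 steer.py rows.txt 0 25
python3 -c "from h import *;to([.535,-.0232,.08]);print(monitor.get_state())"
```

```text
t: 3.08
tool_pos: [0.535, -0.0226, 0.0805]
eef_rot: [-3.106, -0.472, -0.001]
contact_force: [0.1, -0.0, 1.9]
gripper_width: 0.009
finger_force: 24.7
tool delta [-0.0002  0.0006  0.0005] turn to 17.33deg -0.0006 tilt [0.0003 0.0002]
{'t': 3.0833, 'q': array([-1.81346061e-01, -1.62236540e-02,  1.94680331e+00,  2.60547201e-04,
        1.21075263e+00,  1.08749868e+00]), 'joint_vel': array([-3.79532240e-04,  7.12715918e-05, -1.10482491e-03,  1.03478226e-03,
        8.98581157e-04, -1.08041641e-03]), 'effort': array([-2.83249095e-01, -3.18679011e+01, -3.26654685e+01, -1.65556208e-01,
       -9.66454251e-02, -6.52944186e-05]), 'tool_pos': array([ 0.53501047, -0.02259347,  0.0805429 ]), 'eef_rot': array([-3.10573409e+00, -4.72340247e-01, -5.11545676e-04]), 'contact_force': array([ 0.11420497, -0.03004129,  1.89738571]), 'wrist_torque': array([0.19485205, 0.05436283, 0.04398673]), 'finger_force': 24.682771358639002, 'gripper_width': 0.008981672361809166}
```

In the tool's units: -0.08 m / 0.6 = -0.1333, -0.075 m / 0.6 = -0.125.

```bash
echo '[[[0, 0, -0.0167], 0], [[0, 0, -0.05], 0], [[0, 0, -0.0917], 0], [[0, 0, -0.125], 0], [[0, 0, -0.1333], 0], [[0, 0, -0.1333], 0], [[0, 0, -0.1333], 0], [[0, 0, -0.1333], 0]]' > rows.txt && python3 steer.py rows.txt
cat > w.py <<'E'
# wafer line in hand relative to TCP, from the side view depth + centre columns
from h import *
np.set_printoptions(precision=4,suppress=True)
st=monitor.get_state(); p=st['tool_pos']; M=cv2.Rodrigues(np.array(st['eef_rot']))[0]
s=snap('side'); C=cloud(s); im=s['image'].astype(int)
T=(C-p)@M   # tool coordinates
k=(np.abs(T[...,0])<.02)&(np.abs(T[...,1])<.02)&(T[...,2]>.003)&(T[...,2]<.085)&(im[...,0]-im[...,2]>15)
n,l,ss,_=cv2.connectedComponentsWithStats(k.astype(np.uint8)); i=1+np.argmax(ss[1:,4]); print('box',ss[i])
o=np.array(s['origin'])
for r in range(ss[i,1],ss[i,1]+ss[i,3],5):
    c=np.where(l[r]==i)[0]
    if len(c)<2: continue
    w=im[r,c.min()-3:c.max()+4,0]-im[r,c.min()-3:c.max()+4,2]; w=np.clip(w-5,0,None)
    u=(np.arange(c.min()-3,c.max()+4)*w).sum()/w.sum()
    d=R(s)@rays(s,[u,r])[0]; t=(p[1]-o[1])/d[1]
    q=o+d*t; tq=M.T@(q-p); dd=M.T@(np.median(C[r,c],0)-p)
    print(r,round(u,1),len(c),'world x at TCP-y plane',round(q[0],4),'z',round(q[2],4),'tool',tq,'depth pt',dd)
print('TCP',p,'F',st['contact_force'],'Tq',st['wrist_torque'])
E
python3 w.py
python3 -c "from h import *;to([.4686,.2214,.15])"
```

```text
t: 3.75
tool_pos: [0.5338, -0.0225, 0.1585]
eef_rot: [-3.105, -0.472, 0.005]
contact_force: [0.2, -0.5, -1.3]
gripper_width: 0.0093
finger_force: 24.6
box [302 182   5  29 121]
182 303.9 3 world x at TCP-y plane 0.5355 z 0.1511 tool [0.0017 0.0005 0.0074] depth pt [0.0007 0.0041 0.0056]
187 303.7 4 world x at TCP-y plane 0.5345 z 0.1392 tool [0.0008 0.0003 0.0192] depth pt [-0.0007  0.0038  0.0173]
192 304.0 3 world x at TCP-y plane 0.5348 z 0.1272 tool [0.0011 0.0004 0.0313] depth pt [-0.0022  0.0036  0.029 ]
197 304.3 4 world x at TCP-y plane 0.5349 z 0.1149 tool [0.0012 0.0004 0.0436] depth pt [-0.0017  0.0043  0.041 ]
202 304.2 5 world x at TCP-y plane 0.5344 z 0.1025 tool [0.0007 0.0003 0.056 ] depth pt [-0.0007  0.0032  0.0541]
207 304.5 5 world x at TCP-y plane 0.5345 z 0.0898 tool [0.0009 0.0003 0.0686] depth pt [-0.0009  0.0027  0.0669]
TCP [ 0.5338 -0.0225  0.1585] F [ 0.2231 -0.5152 -1.3375] Tq [0.0594 0.0032 0.0099]
tool delta [ 0.0104 -0.2522  0.0086] turn to 17.33deg -0.0007 tilt [-0.0033  0.0006]
```

In the tool's units: -0.252 m / 0.6 = -0.42, -0.245 m / 0.6 = -0.4083.

```bash
echo '[[[0.0017, -0.0417, 0], 0], [[0.005, -0.1083, 0], 0], [[0.0083, -0.175, 0], 0], [[0.0117, -0.2417, 0], 0], [[0.0142, -0.3083, 0], 0], [[0.0158, -0.3667, 0], 0], [[0.0158, -0.4083, 0], 0], [[0.0158, -0.42, 0], 0], [[0.0158, -0.42, 0], 0], [[0.0158, -0.42, 0], 0]]' > rows.txt && python3 steer.py rows.txt
python3 w.py
python3 -c "from h import *;to([.4686,.2214,.15])"
```

```text
t: 4.63
tool_pos: [0.4686, 0.2202, 0.1592]
eef_rot: [3.105, 0.473, -0.003]
contact_force: [0.5, 0.1, -0.2]
gripper_width: 0.0094
finger_force: 24.6
box [276 142   5  25  81]
147 277.7 3 world x at TCP-y plane 0.47 z 0.1394 tool [0.0014 0.0004 0.0199] depth pt [0.0013 0.0039 0.0186]
152 277.3 4 world x at TCP-y plane 0.468 z 0.1251 tool [-0.0006 -0.0002  0.0341] depth pt [-0.0012  0.0047  0.0322]
157 278.6 3 world x at TCP-y plane 0.4703 z 0.1105 tool [0.0017 0.0005 0.0488] depth pt [-0.0004  0.0031  0.0473]
162 278.7 4 world x at TCP-y plane 0.4698 z 0.0957 tool [0.0012 0.0003 0.0635] depth pt [-0.0001  0.0032  0.062 ]
TCP [0.4686 0.2202 0.1592] F [ 0.5174  0.1309 -0.232 ] Tq [ 0.0352 -0.0719 -0.0387]
tool delta [ 0.0001 -0.0017  0.0095] turn to 17.33deg -0.0013 tilt [-0.0011 -0.001 ]
```

In the tool's units: 0.04 m / 0.6 = 0.0667, 0.01 m / 0.6 = 0.0167.

```bash
echo '[[[-0.0013, -0.0017, 0.0167], 0], [[-0.0013, -0.0017, 0.0367], 0], [[-0.0013, -0.0017, 0.05], 0], [[-0.0013, -0.0017, 0.0583], 0], [[-0.0013, -0.0017, 0.0633], 0], [[-0.0013, -0.0017, 0.0667], 0], [[-0.0013, -0.0017, 0.0667], 0]]' > rows.txt && python3 steer.py rows.txt
echo '[[[0, 0, 0.0067], 0], [[0, 0, 0.015], 0], [[0, 0, 0.0233], 0], [[0, 0, 0.0317], 0], [[0, 0, 0.0333], 0], [[0, 0, 0.0333], 0]]' > rows.txt && python3 steer.py rows.txt
python3 -c "from h import *;to([.4686,.2214,.15]);s=snap('side','s2.png');cv2.imwrite('pics/s2c.png',cv2.resize(s['image'][100:240,220:380,::-1],None,fx=4,fy=4))"
```

```text
t: 5.27
tool_pos: [0.4678, 0.2213, 0.1198]
eef_rot: [3.106, 0.472, -0.001]
contact_force: [-0.3, -0.1, 0.1]
gripper_width: 0.0091
finger_force: 24.6
t: 5.77
tool_pos: [0.4674, 0.2213, 0.0995]
eef_rot: [3.106, 0.472, -0.002]
contact_force: [0.2, 0.3, 0.2]
gripper_width: 0.0086
finger_force: 24.6
tool delta [ 0.0011  0.0002 -0.0505] turn to 17.33deg -0.0007 tilt [-0.0014 -0.0004]
```

View pics/s2c.png

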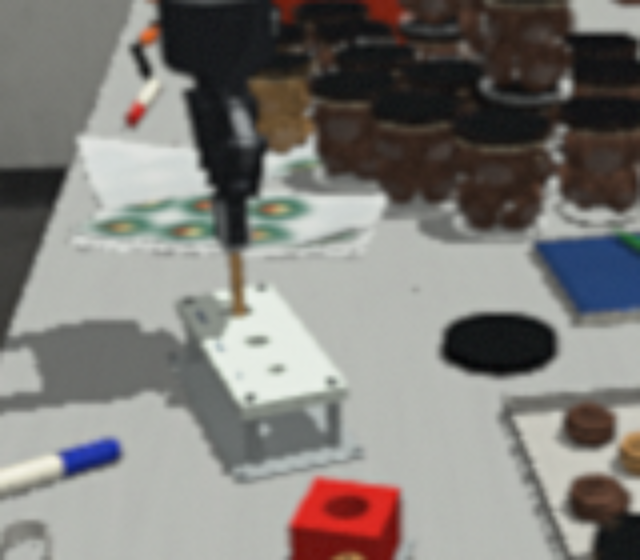

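The wafer is in the large hole with its lower end about 16 mm below the plate and no contact force. In the crop it enters the plate at (240,310). Next is the medium hole.

In the tool's units: 0.05 m / 0.6 = 0.0833, -0.01 m / 0.6 = -0.0167.

```bash
echo '[[[0, 0, -0.0167], 0], [[0, 0, -0.0467], 0], [[0, 0, -0.0667], 0], [[0, 0.0167, -0.0733], 0], [[0.0008, 0.0467, -0.0733], 0], [[0.0008, 0.0717, -0.0733], 0], [[0.0008, 0.0833, -0.0733], 0], [[0.0008, 0.0833, -0.0733], 0], [[0.0008, 0.0833, -0.0733], 0], [[0.0008, 0.0833, -0.0733], 0]]' > rows.txt && python3 steer.py rows.txt
python3 -c "from h import *;to([.4833,.1737,.1])"; python3 w.py
```

```text
t: 6.65
tool_pos: [0.4832, 0.1741, 0.1442]
eef_rot: [-3.106, -0.472, 0.0]
contact_force: [0.3, -0.1, -0.3]
gripper_width: 0.0095
finger_force: 24.6
tool delta [0.     0.0004 0.0442] turn to 17.33deg -0.0007 tilt [-0.0002  0.0003]
box [281 154   5  25  84]
154 283.0 3 world x at TCP-y plane 0.4853 z 0.1373 tool [0.002  0.0006 0.007 ] depth pt [0.0011 0.0045 0.0054]
159 282.9 4 world x at TCP-y plane 0.4843 z 0.1234 tool [0.0011 0.0003 0.0209] depth pt [-0.0009  0.0037  0.0192]
164 283.3 3 world x at TCP-y plane 0.4844 z 0.1092 tool [0.0012 0.0004 0.035 ] depth pt [-0.0004  0.0032  0.0337]
169 283.7 4 world x at TCP-y plane 0.4844 z 0.0948 tool [0.0012 0.0004 0.0494] depth pt [0.0001 0.0035 0.048 ]
174 284.0 3 world x at TCP-y plane 0.4843 z 0.0803 tool [0.0011 0.0004 0.0639] depth pt [-0.0001  0.0058  0.0613]
TCP [0.4832 0.1741 0.1442] F [ 0.3004 -0.1186 -0.2519] Tq [-0.0079 -0.0174 -0.0164]
```

In the tool's units: 0.031 m / 0.6 = 0.0517, 0.028 m / 0.6 = 0.0467.

```bash
echo '[[[-0.0012, 0, 0.0167], 0], [[-0.0012, 0, 0.03], 0], [[-0.0012, 0, 0.04], 0], [[-0.0012, 0, 0.0467], 0], [[-0.0012, 0, 0.0517], 0], [[-0.0012, 0, 0.0517], 0]]' > rows.txt && python3 steer.py rows.txt
echo '[[[0, 0, 0.0067], 0], [[0, 0, 0.0133], 0], [[0, 0, 0.02], 0], [[0, 0, 0.0267], 0], [[0, 0, 0.0267], 0], [[0, 0, 0.0267], 0]]' > rows.txt && python3 steer.py rows.txt
python3 - <<'E'
from h import *
to([.4833,.1737,.1]); print(monitor.get_state()['contact_force'])
s=snap('side'); im=s['image']; g=im.min(2).astype(float)
# small hole: map onto plane z=.051 and find the dark blob near expected
v,u=np.mgrid[140:240,240:340]; P=onplane(s,np.c_[u.ravel(),v.ravel()],.051)
gg=cv2.resize(g[140:240,240:340],None,fx=1,fy=1)
for nm,c in(('S',(.4970,.1307)),('M',(.4833,.1737)),('L',(.4686,.2214))):
    d=np.hypot(P[:,0]-c[0],P[:,1]-c[1]); near=d<.011
    val=gg.ravel()[near]; bg=np.percentile(val,80); w=np.clip(bg-15-val,0,None)
    print(nm,near.sum(),bg,val.min(),(P[near]*w[:,None]).sum(0)/w.sum())
cv2.imwrite('pics/s3c.png',cv2.resize(im[150:220,250:330,::-1],None,fx=8,fy=8,interpolation=cv2.INTER_CUBIC))
E
```

```text
t: 7.2
tool_pos: [0.4819, 0.1736, 0.1121]
eef_rot: [3.106, 0.473, -0.003]
contact_force: [-0.1, 0.2, -0.8]
gripper_width: 0.0092
finger_force: 24.6
t: 7.7
tool_pos: [0.4823, 0.1736, 0.0969]
eef_rot: [3.106, 0.472, -0.001]
contact_force: [-0.1, 0.9, -0.3]
gripper_width: 0.0091
finger_force: 24.6
tool delta [ 0.0009  0.0002 -0.0031] turn to 17.33deg -0.0007 tilt [-0.0008 -0.0002]
[-0.08760089  0.92505004 -0.30778603]
S 25 227.2 134.0 [0.49613577 0.1266757  0.051     ]
M 21 181.0 53.0 [0.48166882 0.17242996 0.051     ]
L 24 190.40000000000003 56.0 [0.47222518 0.21806217 0.051     ]
```

View pics/s3c.png

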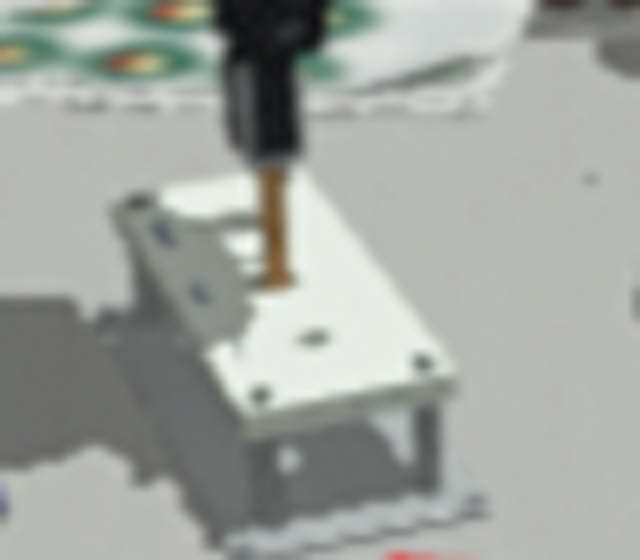

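The wafer goes through the medium hole freely, entering the plate at (278,285) in the crop. The small hole is visible at (315,338). I'll lift, move over the small hole and approach it slowly.

In the tool's units: 0.045 m / 0.6 = 0.075, 0.039 m / 0.6 = 0.065.

```bash
echo '[[[0, 0, -0.0167], 0], [[0, 0, -0.0433], 0], [[0, 0, -0.06], 0], [[0, 0.0167, -0.0633], 0], [[0, 0.0417, -0.0633], 0], [[0, 0.065, -0.0633], 0], [[0, 0.075, -0.0633], 0], [[0, 0.075, -0.0633], 0], [[0, 0.075, -0.0633], 0], [[0, 0.075, -0.0633], 0]]' > rows.txt && python3 steer.py rows.txt
python3 -c "from h import *;to([.4970,.1307,.1255])"; python3 w.py
```

```text
t: 8.58
tool_pos: [0.4958, 0.1309, 0.1352]
eef_rot: [-3.106, -0.472, 0.0]
contact_force: [-0.4, 0.5, -1.7]
gripper_width: 0.0095
finger_force: 24.6
tool delta [0.0011 0.0005 0.0097] turn to 17.33deg -0.0006 tilt [-0.0004  0.0002]
box [286 164   5  25  88]
164 287.4 3 world x at TCP-y plane 0.4968 z 0.1275 tool [0.0009 0.0003 0.0077] depth pt [-0.0012  0.0045  0.0058]
169 287.7 4 world x at TCP-y plane 0.4967 z 0.1138 tool [0.0009 0.0003 0.0214] depth pt [-0.0006  0.0039  0.0196]
174 288.1 3 world x at TCP-y plane 0.4971 z 0.0999 tool [0.0012 0.0004 0.0353] depth pt [-0.0004  0.0051  0.0329]
179 288.6 3 world x at TCP-y plane 0.4974 z 0.0858 tool [0.0015 0.0005 0.0494] depth pt [-0.0007  0.0031  0.0478]
184 288.6 4 world x at TCP-y plane 0.4967 z 0.0715 tool [0.0008 0.0003 0.0636] depth pt [-0.0001  0.0029  0.0621]
TCP [0.4958 0.1309 0.1352] F [-0.4     0.4698 -1.6804] Tq [-0.0008  0.0011  0.0351]
```

In the tool's units: 0.009 m / 0.6 = 0.015, 0.007 m / 0.6 = 0.0117.

```bash
echo '[[[0, 0, 0.0067], 0], [[0, 0, 0.0117], 0], [[0, 0, 0.015], 0], [[0, 0, 0.015], 0], [[0, 0, 0.015], 0]]' > rows.txt && python3 steer.py rows.txt
echo '[[[0, 0, 0.0017], 0], [[0, 0, 0.0033], 0], [[0, 0, 0.0033], 0], [[0, 0, 0.0033], 0]]' > rows.txt && python3 steer.py rows.txt
echo '[[[0, 0, 0.0017], 0], [[0, 0, 0.0025], 0], [[0, 0, 0.0025], 0], [[0, 0, 0.0025], 0]]' > rows.txt && python3 steer.py rows.txt
python3 -c "
from h import *;print(monitor.get_state()['wrist_torque'])"
```

```text
t: 9.05
tool_pos: [0.4957, 0.1308, 0.1259]
eef_rot: [-3.106, -0.473, 0.001]
contact_force: [0.0, -0.6, 0.1]
gripper_width: 0.0091
finger_force: 24.6
t: 9.38
tool_pos: [0.4961, 0.1306, 0.1244]
eef_rot: [3.106, 0.472, 0.0]
contact_force: [0.2, -0.1, -0.2]
gripper_width: 0.0089
finger_force: 24.7
t: 9.72
tool_pos: [0.4959, 0.1306, 0.1226]
eef_rot: [3.106, 0.472, -0.001]
contact_force: [0.1, -0.6, 0.3]
gripper_width: 0.0095
finger_force: 24.7
[-0.16584118  0.16567392  0.0215522 ]
```

In the tool's units: 0.0015 m / 0.6 = 0.0025, 0.001 m / 0.6 = 0.0017.

```bash
for i in 1; do echo '[[[0, 0, 0.0017], 0], [[0, 0, 0.0025], 0], [[0, 0, 0.0025], 0], [[0, 0, 0.0025], 0]]' > rows.txt && python3 steer.py rows.txt; done
python3 -c "
from h import *;print(monitor.get_state()['wrist_torque'])"
echo '[[[0, 0, 0.0017], 0], [[0, 0, 0.0025], 0], [[0, 0, 0.0025], 0], [[0, 0, 0.0025], 0]]' > rows.txt && python3 steer.py rows.txt
python3 -c "
from h import *;print(monitor.get_state()['wrist_torque'])"
```

```text
t: 10.05
tool_pos: [0.4958, 0.1306, 0.1211]
eef_rot: [3.106, 0.472, -0.001]
contact_force: [-0.1, -1.0, -1.7]
gripper_width: 0.0093
finger_force: 24.7
[-0.25655181  0.19146044 -0.00387796]
t: 10.38
tool_pos: [0.4959, 0.1306, 0.1197]
eef_rot: [3.106, 0.472, -0.001]
contact_force: [-1.1, -1.6, -0.2]
gripper_width: 0.0094
finger_force: 24.7
[-0.27892537  0.19714636 -0.01050877]
```

The plate is pushing the tip gently towards -x and -y, about 2 N. I'll shift that way to relieve it.

In the tool's units: -0.0006 m / 0.6 = -0.001, 0.0005 m / 0.6 = 0.0008.

```bash
echo '[[[-0.0005, 0.0003, 0], 0], [[-0.001, 0.0008, 0], 0], [[-0.001, 0.0008, 0], 0], [[-0.001, 0.0008, 0], 0]]' > rows.txt && python3 steer.py rows.txt
python3 -c "
from h import *;print(monitor.get_state()['wrist_torque'])"
```

```text
t: 10.72
tool_pos: [0.4957, 0.1302, 0.1198]
eef_rot: [-3.106, -0.472, -0.001]
contact_force: [0.4, 0.3, -0.5]
gripper_width: 0.0092
finger_force: 24.6
[-0.00507163  0.06698749 -0.02531145]
```

In the tool's units: 0.003 m / 0.6 = 0.005, -0.0002 m / 0.6 = -0.0003.

```bash
echo '[[[-0.0003, 0, 0.0017], 0], [[-0.0003, 0, 0.0033], 0], [[-0.0003, 0, 0.005], 0], [[-0.0003, 0, 0.005], 0], [[-0.0003, 0, 0.005], 0]]' > rows.txt && python3 steer.py rows.txt
python3 -c "
from h import *;print(monitor.get_state()['wrist_torque'])"
echo '[[[0, 0, 0.0017], 0], [[0, 0, 0.0033], 0], [[0, 0, 0.005], 0], [[0, 0, 0.005], 0]]' > rows.txt && python3 steer.py rows.txt
python3 -c "
from h import *;print(monitor.get_state()['wrist_torque'])"
```

```text
t: 11.13
tool_pos: [0.4954, 0.13, 0.1167]
eef_rot: [-3.106, -0.472, 0.0]
contact_force: [0.4, 0.6, -0.6]
gripper_width: 0.0094
finger_force: 24.6
[-0.01382929 -0.00045489 -0.01350152]
t: 11.47
tool_pos: [0.4952, 0.1299, 0.1135]
eef_rot: [-3.106, -0.472, 0.001]
contact_force: [-0.7, 0.1, -0.9]
gripper_width: 0.0091
finger_force: 24.6
[ 0.01290359 -0.00719286 -0.05778091]
```

In the tool's units: 0.012 m / 0.6 = 0.02, 0.004 m / 0.6 = 0.0067.

```bash
echo '[[[0, 0, 0.0033], 0], [[0, 0, 0.0067], 0], [[0, 0, 0.01], 0], [[0, 0, 0.0133], 0], [[0, 0, 0.0167], 0], [[0, 0, 0.02], 0], [[0, 0, 0.02], 0], [[0, 0, 0.02], 0]]' > rows.txt && python3 steer.py rows.txt
python3 -c "
from h import *;print(monitor.get_state()['wrist_torque'])"
echo '[[[0, 0, 0.0033], 0], [[0, 0, 0.0067], 0], [[0, 0, 0.01], 0], [[0, 0, 0.0133], 0], [[0, 0, 0.0167], 0], [[0, 0, 0.02], 0], [[0, 0, 0.02], 0], [[0, 0, 0.02], 0]]' > rows.txt && python3 steer.py rows.txt
python3 -c "
from h import *;print(monitor.get_state()['wrist_torque'])"
```

```text
t: 12.13
tool_pos: [0.4953, 0.13, 0.1016]
eef_rot: [-3.106, -0.472, 0.001]
contact_force: [0.2, 0.1, -0.1]
gripper_width: 0.0093
finger_force: 24.6
[ 0.01025137 -0.00316025  0.0021562 ]
t: 12.8
tool_pos: [0.4953, 0.1299, 0.0896]
eef_rot: [3.106, 0.472, -0.001]
contact_force: [0.6, -0.0, -0.7]
gripper_width: 0.0094
finger_force: 24.6
[0.00955889 0.02409815 0.01373281]
```

In the tool's units: 0.009 m / 0.6 = 0.015, 0.008 m / 0.6 = 0.0133.

```bash
echo '[[[0, 0, 0.0033], 0], [[0, 0, 0.0067], 0], [[0, 0, 0.01], 0], [[0, 0, 0.0133], 0], [[0, 0, 0.015], 0], [[0, 0, 0.015], 0], [[0, 0, 0.015], 0]]' > rows.txt && python3 steer.py rows.txt
echo '[[[0, 0, 0.0008], 0], [[0, 0, 0.0017], 0], [[0, 0, 0.0017], 0], [[0, 0, 0.0017], 0]]' > rows.txt && python3 steer.py rows.txt
echo '[[[0, 0, 0.0008], 0], [[0, 0, 0.0008], 0], [[0, 0, 0.0008], 0]]' > rows.txt && python3 steer.py rows.txt
python3 -c "
from h import *;print(monitor.get_state()['wrist_torque'])"
```

```text
t: 13.38
tool_pos: [0.4953, 0.13, 0.0807]
eef_rot: [-3.106, -0.472, 0.0]
contact_force: [-0.5, 0.2, 0.4]
gripper_width: 0.0093
finger_force: 24.6
t: 13.72
tool_pos: [0.4954, 0.1299, 0.0798]
eef_rot: [3.106, 0.472, 0.0]
contact_force: [-0.2, -0.1, -0.7]
gripper_width: 0.0092
finger_force: 24.6
t: 13.97
tool_pos: [0.4954, 0.13, 0.0793]
eef_rot: [-3.106, -0.472, -0.0]
contact_force: [0.2, -0.7, -0.1]
gripper_width: 0.0092
finger_force: 24.6
[-0.05870793 -0.04396692  0.00728029]
```

In the tool's units: 0.0005 m / 0.6 = 0.0008.

```bash
echo '[[[0, 0, 0.0008], 0], [[0, 0, 0.0008], 0], [[0, 0, 0.0008], 0]]' > rows.txt && python3 steer.py rows.txt
echo '[[[0, 0, 0.0007], 0], [[0, 0, 0.0007], 0], [[0, 0, 0.0007], 0]]' > rows.txt && python3 steer.py rows.txt
```

```text
t: 14.22
tool_pos: [0.4954, 0.1299, 0.0788]
eef_rot: [-3.106, -0.472, 0.0]
contact_force: [-0.3, 0.2, -0.2]
gripper_width: 0.0094
finger_force: 24.6
t: 14.47
tool_pos: [0.4955, 0.13, 0.0786]
eef_rot: [3.106, 0.472, 0.0]
contact_force: [0.1, -0.1, 0.7]
gripper_width: 0.0089
finger_force: 24.7
```

In the tool's units: 0.0004 m / 0.6 = 0.0007.

```bash
echo '[[[0, 0, 0.0007], 0], [[0, 0, 0.0007], 0], [[0, 0, 0.0007], 0]]' > rows.txt && python3 steer.py rows.txt
echo '[[[0, 0, 0.0005], 0], [[0, 0, 0.0005], 0], [[0, 0, 0.0005], 0]]' > rows.txt && python3 steer.py rows.txt
```

```text
t: 14.72
tool_pos: [0.4957, 0.13, 0.0785]
eef_rot: [-3.106, -0.472, -0.001]
contact_force: [-0.1, -0.4, 3.1]
gripper_width: 0.0091
finger_force: 25.0
t: 14.97
tool_pos: [0.4958, 0.13, 0.0784]
eef_rot: [3.106, 0.472, 0.001]
contact_force: [-1.3, 0.2, 4.8]
gripper_width: 0.0092
finger_force: 25.2
```

The vertical force has risen, so the wafer is standing on the base. I'll relieve the press and release.

In the tool's units: -0.0005 m / 0.6 = -0.0008.

```bash
echo '[[[0, 0, -0.0008], 0], [[0, 0, -0.0008], 0]]' > rows.txt && python3 steer.py rows.txt
echo '[[[0, 0, 0], 0], [[0, 0, 0], 0], [[0, 0, 0], 0], [[0, 0, 0], 0], [[0, 0, 0], 0], [[0, 0, 0], 0]]' > rows.txt && python3 steer.py rows.txt .05
python3 -c "from h import *;s=snap('side','s4.png');cv2.imwrite('pics/s4c.png',cv2.resize(s['image'][130:220,240:340,::-1],None,fx=6,fy=6,interpolation=cv2.INTER_CUBIC))"
```

```text
t: 15.13
tool_pos: [0.4956, 0.13, 0.0785]
eef_rot: [3.106, 0.472, 0.001]
contact_force: [-0.0, -0.1, 3.3]
gripper_width: 0.0087
finger_force: 25.0
t: 15.63
tool_pos: [0.4952, 0.13, 0.078]
eef_rot: [-3.106, -0.472, 0.001]
contact_force: [0.1, -0.3, 0.3]
gripper_width: 0.05
finger_force: 0.0
```

View pics/s4c.png

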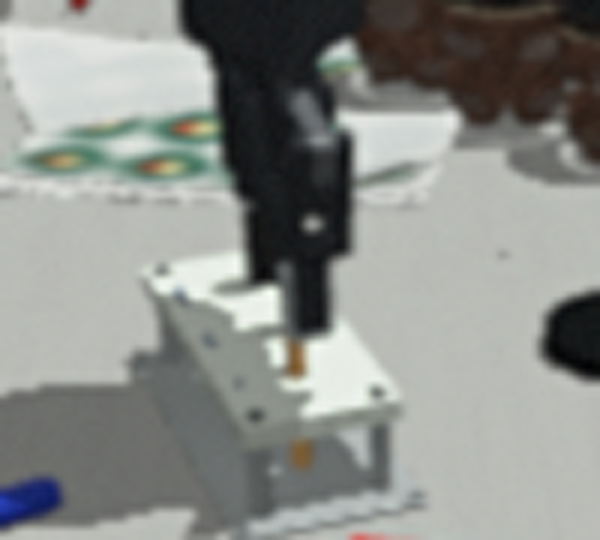

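The wafer stands through the small hole at (297,360), with its lower part visible under the plate at (303,455). The fingers are open and clear, so I'll lift straight up.

In the tool's units: -0.14 m / 0.6 = -0.2333, -0.125 m / 0.6 = -0.2083.

```bash
echo '[[[0, 0, -0.0083], 0], [[0, 0, -0.025], 0], [[0, 0, -0.05], 0], [[0, 0, -0.0833], 0], [[0, 0, -0.125], 0], [[0, 0, -0.1667], 0], [[0, 0, -0.2083], 0], [[0, 0, -0.2333], 0], [[0, 0, -0.2333], 0], [[0, 0, -0.2333], 0]]' > rows.txt && python3 steer.py rows.txt .085
python3 -c "
from h import *
s=snap('side','s5.png');C=cloud(s)
k=(C[...,2]>.06)&(C[...,2]<.15)&(abs(C[...,0]-.497)<.03)&(abs(C[...,1]-.13)<.03)
p=C[k]
for z in(.07,.09,.11,.13):print(z,np.round(np.median(p[abs(p[:,2]-z)<.01],0),4))
print(p[:,2].max())
cv2.imwrite('pics/s5c.png',cv2.resize(s['image'][110:320,220:440,::-1],None,fx=2.8,fy=2.8))"
```

```text
t: 16.52
tool_pos: [0.4961, 0.13, 0.2199]
eef_rot: [3.106, 0.472, 0.005]
contact_force: [0.5, 0.6, -1.1]
gripper_width: 0.085
finger_force: 0.0
0.07 [0.4973 0.1258 0.0687]
0.09 [0.4943 0.1256 0.09  ]
0.11 [0.4962 0.1259 0.1108]
0.13 [0.4959 0.1266 0.1279]
0.13345512871130655
```

View pics/s5c.png

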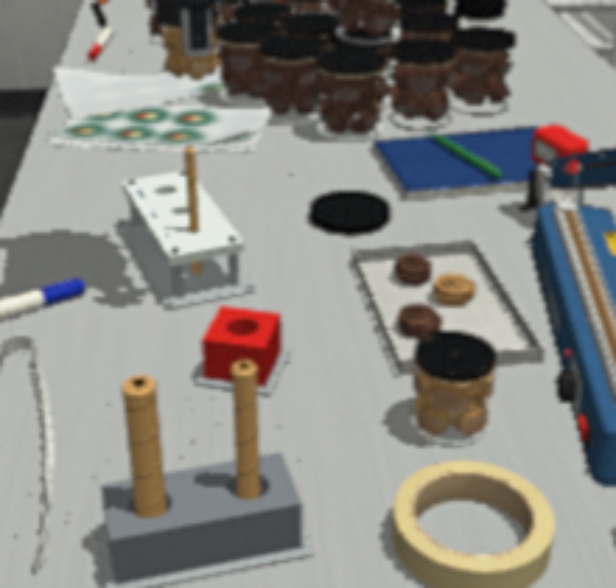

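The wafer stands upright in the small hole at (192,190), with its top at z ≈ 0.134 m, so it is on the base. The grey stand's wafers and the other things look undisturbed, so I'll hand it in.

```bash
python3 -c "from h import *;print(workorder.sign_off())"
```

```text
the job is handed in; nothing more can be done
None
```

The sample passed the large, medium and small holes without forcing, so it is the 10 mm wafer; it now stands upright on the base in the small hole, and the job was handed in at about 16.6 s with everything else left alone.

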